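Mark a metal coupon with an automatic punch

ROBOT

A 7-joint arm with a two-finger parallel gripper is mounted at the origin on the work surface. World frame = base frame: x ahead of the robot, y to its left, z up, the work surface at z = 0. Lengths are in m, angles in rad, forces in N, time in s.
With the tool pointing down it reaches from about 0.425 to 0.95 m from the base axis. Payload 16.7 kg.
Tool frame: the origin (TCP) lies on the centre line of the jaws, within the pads' length; the fingertips stand 25 mm ahead of it and the grasp point (between the pads) lies 6 mm ahead of it; z points along the fingers, y is the line along which they close (so a half turn about z gives the same grasp; the last joint's range is limited). The gripper opens to 94 mm and grips with 3 to 60 N. Pads are 16 mm wide; open, the fingers measure 119 mm over their backs; the gripper's body (75 mm by 177 mm) begins 78 mm behind the grasp point.
Start: joints at [-1.254, 0.426, 0.074, 1.606, -0.034, 1.111, -0.067], TCP at [0.304, 0.603, 0.23] pointing down, gripper open.
Joint ranges: [-2.85, 2.85], [-0.5, 2.14], [-1.23, 1.37], [0.21, 2.46], [-1.02, 4.16], [0.16, 2.05], [-2.73, 2.73]. Speed limits (rad/s): [1.89, 1.89, 2.39, 2.39, 3.01, 3.01, 3.01].

INTERFACE

Orientations are given as a rotation vector (axis times angle).
In Python, from station import observe, capture, finish_job gives the robot as it stands.
- The arm moves only by the shell command python3 -m crank 'ROWS' [FORCE]. ROWS is JSON, a list of rows, each a list of 3 entries, a list of its own where there are three numbers: the closure, from -1 (fully open) to 1 (shut), so that 0 is half open, then the shift along the tool's x, y, z in m, then the turn about the tool's z in degrees. In form: [[claw, [tx, ty, tz], spin], ...]. A call has exactly 5 rows; each row shifts and turns the commanded pose from where the row before left it, along the tool's axes as they then stand; what a row does not reach is not made up. A row lasts 1/12 s, in which the tool goes at most 41.7 mm and 7.16 degrees, less where a joint would pass 70% of its speed; a pose out of reach is approached as far as the arm can. A call is refused whole if a number of a shift passes 0.0417 or a number of a turn 7.16, either way. A call with a gripper value outside its range is refused whole. The fingers move at their own pace and stop on an object; FORCE is the grip in N (left out, the last holds). Time passes only in rows, so rows that do not move let the fingers close, or fill a call up. It gives the time, the measured TCP pose, the force, the opening and the grip force at its end, in the units of the state.
- observe(): the state, without advancing time (a new reading comes with each control period).
- capture(name): name is "scene" or "top" or "wrist"; returns a dict with "color" (400x640x3 uint8, red, green, blue), "range_z" (400x640 float32, m along the optical axis (not along the pixel's ray), 0 where there is no reading), "fx", "fy", "cx", "cy" (pixels), "camera_from_world" (4x4, takes a point from world to camera coordinates). Camera axes: x right, y down, z forward; pixel columns grow to the right and rows downward; lengths in m; the calibration is good to about 2 mm. The wrist camera is an equidistant fisheye: a pixel r from the principal point sees the ray r / f radians off the axis. A picture is of the moment at which its call begins.
- finish_job(): hands the job in; it is judged then, once.
The state is a dict: "t": time; "joints": joint angles; "qd": joint speeds; "tau": joint torques, N m; "position": TCP position; "tool_rot": TCP orientation; "wrist_force": force on the tool from outside, world axes, zero at the start; "torque": the same for the moment, N m; "width": finger opening in m; "grasp_force": force on a finger pad.
Only numpy, scipy, OpenCV 4.12 (cv2) and the standard library are available. Lean on these libraries where they do the work, as an engineer would, in place of code of your own. Each camera call takes 0.05 s, during which the arm holds its last target. There are 200 camera calls.

TASK

Take the automatic punch out of its stand, set its open nose over the head of the marking pin in the jig and press it upright and gently down until the catch inside trips with a snap; stop there, without ramming it on against its hard stop. Then lift it off and put the punch back in its hole in the stand, standing fully home, and leave everything else where it is.

Things in the scene. Friction and masses are not known exactly. Their poses are not given: they have to be found in the camera images.
- punch: automatic punch, 126 mm long, 0.3 to 0.4 kg, standing nose-down in the stand: dark open nose, a tube 26 mm thick, 34 mm long, bore 14 mm; above it a brass barrel 22 mm thick (34 to 118 mm above the mouth) and a red cap 24 mm thick (118 to 126 mm). Origin at the centre of the nose's mouth, z up along the barrel. Grip the barrel about 80 mm above the mouth, with 50 N or more
- catch: sprung catch hidden in the nose; its origin is the punch's while set and moves up to 6.5 mm along the punch's z when tripped (over 4.5 mm). It meets the top of the pin's head about 15 mm within the mouth. The push then rises to 10 to 13 N over 6 to 9 mm, and it trips with a snap: the push falls at once to about 6 N. Pressed 5 mm or so further it is rammed. It sets itself when lifted off
- stand: blue tool stand, a block 64 x 150 x 45 mm fixed to the table (thin black foot 80 x 166 mm). Origin under its centre, z up; x across its width, y along its length. Holes: the punch's in the middle, the scriber's at +55 mm along y
- stand_hole (a point): centre of the mouth of the punch's hole in the stand's top face, 45 mm above the table. The hole is 28.5 mm wide and 30 mm deep with a 3 mm chamfer; at home the punch's nose rests on its floor, so the punch's origin is 30 mm below this point
- jig: marking jig fixed to the table: dark base 110 x 100 x 12 mm, two aluminium cheeks and over them a brass bridge 60 x 94 mm, 10 mm thick, top face 52 mm above the table. A steel marking pin stands upright through the middle of the bridge over the copper coupon below: shaft 6 mm thick, ball head 10 mm thick. Origin under its centre, z up
- guide (a point): point on the pin's axis, in the bridge's top face, 52 mm above the table. The top of the pin's head stands somewhere from 33 to 55 mm above this point: it goes with the coupon's bed, differs every time and is not measured. The pin is sprung (3 N, then 1.6 N per mm) and gives up to 6.6 mm, then is solid
- scriber: bystander: plain scriber, green handle 16 mm thick on a 6 mm steel needle, standing in the stand's other hole, 55 mm from the punch; its top is 46 mm lower than the punch's. Not the punch. Origin at its needle's point
- coupon_a: bystander: spare steel coupon 50 x 25 x 4 mm lying on the table, origin under its centre
- coupon_b: bystander: spare copper coupon 50 x 25 x 4 mm lying on the table, origin under its centre
- amber_bottle: bystander: amber bottle, 60 mm thick, 120 mm tall, origin under its centre
- white_bottle: bystander: white bottle with blue cap, 60 mm thick, 130 mm tall, origin under its centre
- beaker: bystander: glass beaker 70 mm wide, 90 mm tall, origin under its centre
- red_jar: bystander: white jar with red cap, 56 mm thick, 90 mm tall, origin under its centre

How it is judged:
On the way, in this order (a step that is already met when the one before it is completed fails the run):
1. the punch is out of its stand (z of punch in the frame of stand above 0.05 m), for 0.1 s.
2. the punch's catch trips (over 4.5 mm) on the marking pin, the punch upright within 0.12 rad (z of catch in the frame of punch above 0.0045 m and horizontal distance between punch and guide below 0.005 m and z of punch in the frame of guide below 0.04 m and angle between punch's own z axis and vertical below 0.12 rad), for 0.1 s.
At the end, for the whole second after the job is handed in: The punch, having tripped on the marking pin, is released and at rest in its hole in the stand: upright within 0.1 rad, within 5 mm of the hole's axis, down on the hole's floor within 3 mm, its catch set again (under 2 mm) (horizontal distance between punch and stand_hole below 0.005 m and z of punch in the frame of stand between 0.011 and 0.018 m and angle between punch's own z axis and vertical below 0.1 rad and z of catch in the frame of punch below 0.002 m and linear speed of punch below 0.02 m/s); the robot touches nothing.
It fails at once if the punch is rammed on: its tripped catch is pressed on the pin with more than 20 N (contact force between catch and jig above 20 N).
It fails at once if the punch trips anywhere but on the marking pin (z of catch in the frame of punch above 0.0045 m and not (horizontal distance between punch and guide below 0.005 m and z of punch in the frame of guide below 0.04 m)).
It fails at once if a bystander is moved by more than 25 mm (distance of any of scriber, coupon_a, coupon_b, amber_bottle, white_bottle, beaker, red_jar from where it was at the start of the episode above 0.025 m).
It fails at once if a bottle, the jar or the beaker is tipped over (angle between any of amber_bottle, white_bottle, beaker, red_jar's own z axis and vertical above 0.5 rad).
It also fails if it takes over 64 s, if anything falls off the work surface, if the arm or the gripper's body presses on something with over 40 N, if the wrist force passes 120 N, or if a joint passes its speed limit or range.

## Working session

There is one attempt and no reset: what is moved stays moved. The work goes in short steps, Python scripts to look and compute and a shell command to move; the robot and the scene stay as the last step left them, time stands still between calls to the robot, and variables do not carry over. Pictures are saved under pics/ and viewed, at most 10 in all, crops included, and the job is handed in when it is done.

```bash
ls; mkdir -p pics; cat > h.py <<'E'
import numpy as np, cv2
from station import observe, capture
def world(c,mask):
    v,u=np.nonzero(mask&(c["range_z"]>0)); z=c["range_z"][v,u]
    P=np.stack([(u-c["cx"])/c["fx"]*z,(v-c["cy"])/c["fy"]*z,z,np.ones_like(z)])
    return (np.linalg.inv(c["camera_from_world"])@P)[:3].T,u,v
E
python3 - <<'E'
from h import *
for n in("scene","top"):
    c=capture(n); cv2.imwrite(f"pics/{n}.png",c["color"][...,::-1]); np.savez(f"{n}.npz",**c)
    print(n,c["fx"],c["cx"],c["cy"],c["camera_from_world"].round(3).tolist())
print(observe())
E
```

```text
pics
scene 373.47258099742373 323.75546658694486 200.639996490575 [[0.323, 0.946, 0.002, -0.256], [0.513, -0.173, -0.841, -0.183], [-0.795, 0.272, -0.541, 1.277], [0.0, 0.0, 0.0, 1.0]]
top 488.52095694459587 315.880837456889 197.5854672078334 [[0.003, -1.0, -0.003, 0.091], [-1.0, -0.003, -0.027, 0.526], [0.027, 0.004, -1.0, 0.977], [0.0, 0.0, 0.0, 1.0]]
{'t': 0.1, 'joints': array([-1.25348174,  0.42669252,  0.07385901,  1.60652417, -0.03411164,
        1.11078378, -0.06709281]), 'qd': array([-0.00048414, -0.00381717, -0.00045593, -0.00286996,  0.0012281 ,
       -0.00094414, -0.00025737]), 'tau': array([ 6.81736157e-03, -9.37455511e+01,  3.67649205e+00, -4.55047560e+01,
       -4.85950476e-02,  1.66058599e-02,  2.00496379e-04]), 'position': array([0.30364227, 0.60245076, 0.22983872]), 'tool_rot': array([-7.26638825e-01, -3.05620458e+00,  1.77802212e-03]), 'wrist_force': array([-0.13692557,  0.44427634, -0.67963788]), 'torque': array([0.04513918, 0.00653036, 0.05557837]), 'grasp_force': 0.0, 'width': 0.09397217166089925}
```

View pics/scene.png

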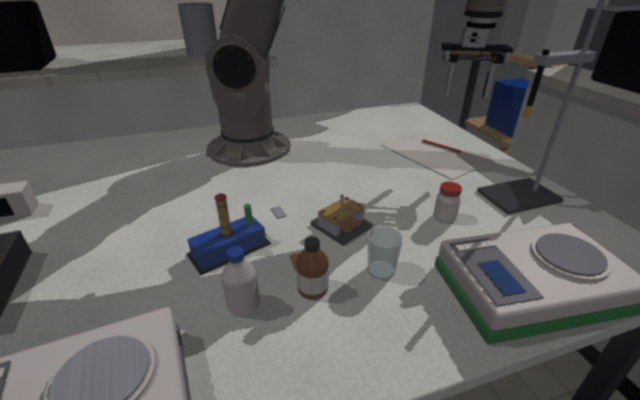

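View pics/top.png

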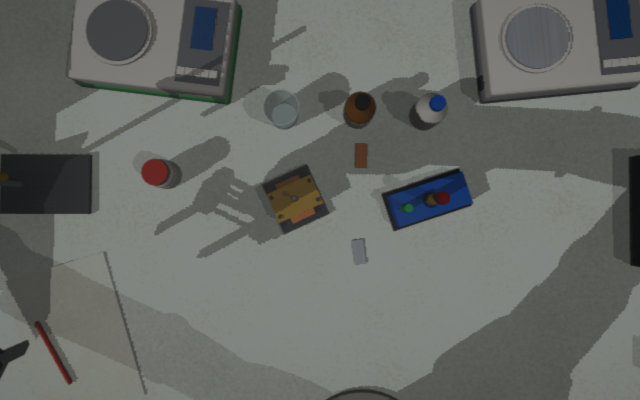

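The top view shows the red cap at (443,198), green scriber at (408,208), stand block centred near (428,200), and jig with its bridge near (296,198). The scene view shows the punch at (222,200) and the pin standing up at (342,200).

```bash
cat >> h.py <<'E'
def ray(c,u,v,z):
    M=np.linalg.inv(c["camera_from_world"]); d=M[:3,:3]@[(u-c["cx"])/c["fx"],(v-c["cy"])/c["fy"],1]; o=M[:3,3]
    return o+d*(z-o[2])/d[2]
def big(m,k=0):
    n,l,s,ce=cv2.connectedComponentsWithStats(m.astype(np.uint8)); i=1+np.argmax(s[1:,4]); return l==i,ce[i],s[i]
E
python3 - <<'E'
from h import *
W={}
for n in("top","scene"):
    c={k:v for k,v in np.load(n+".npz").items()}; hsv=cv2.cvtColor(c["color"],cv2.COLOR_RGB2HSV).astype(int); H,S,V=hsv[...,0],hsv[...,1],hsv[...,2]
    vv,uu=np.mgrid[:400,:640]
    if n=="top": box=lambda a,b,d,e:(uu>a)&(uu<b)&(vv>d)&(vv<e); st=box(375,480,160,235); jg=box(255,335,160,240)
    else: box=lambda a,b,d,e:(uu>a)&(uu<b)&(vv>d)&(vv<e); st=box(180,275,188,275); jg=box(305,375,190,245)
    red=((H<6)|(H>172))&(S>140)&(V>60)&st; m,ce,s=big(red); print(n,"cap",ce,s,ray(c,*ce,.141 if n=="top" else .137),np.median(world(c,m)[0],0))
    gr=(H>45)&(H<80)&(S>120)&st; m,ce,s=big(gr); print("scr",ce,s,ray(c,*ce,.095),np.median(world(c,m)[0],0))
    bl=(H>100)&(H<130)&(S>120)&st
    P,u,v=world(c,bl); t=abs(P[:,2]-.045)<.006; r=cv2.minAreaRect((P[t,:2]*1000).astype(np.float32)); print("stand",r,t.sum(),np.median(P[t,2]))
    P,u,v=world(c,jg); t=abs(P[:,2]-.052)<.007; q=P[t]; r=cv2.minAreaRect((q[:,:2]*1000).astype(np.float32)); print("bridge",r,t.sum(),np.median(q,0))
    t=P[:,2]>.065; print("pin",t.sum(),P[t].round(3).tolist()[:25], u[t][:20],v[t][:20])
    im=cv2.resize(c["color"][150:245,250:490] if n=="top" else c["color"][170:280,170:390],None,fx=3,fy=3,interpolation=cv2.INTER_CUBIC); W[n]=cv2.resize(im,(700,int(im.shape[0]*700/im.shape[1])))
cv2.imwrite("pics/both.png",np.vstack([W["top"],W["scene"][:310]])[...,::-1])
E
```

```text
top cap [443.33333333 197.875     ] [438 193  11  11  96] [ 0.52211771 -0.1301951   0.141     ] [ 0.52190166 -0.12989984  0.14097018]
scr [406.76923077 207.71794872] [401 204  12   8  78] [ 0.50513836 -0.07498413  0.095     ] [ 0.50464974 -0.07521213  0.09491522]
stand ((523.1607666015625, -129.59686279296875), (63.874786376953125, 150.7786865234375), 18.4442081451416) 2139 0.04522026484802344
bridge ((523.1825561523438, 134.2335662841797), (59.988563537597656, 94.36445617675781), 24.7459716796875) 1493 [0.5234352  0.13392981 0.05199191]
pin 23 [[0.526, 0.138, 0.086], [0.526, 0.136, 0.088], [0.526, 0.134, 0.089], [0.526, 0.132, 0.092], [0.526, 0.131, 0.083], [0.524, 0.137, 0.092], [0.524, 0.136, 0.09], [0.524, 0.134, 0.091], [0.524, 0.132, 0.091], [0.524, 0.13, 0.087], [0.522, 0.137, 0.093], [0.523, 0.136, 0.089], [0.522, 0.134, 0.091], [0.523, 0.132, 0.091], [0.523, 0.13, 0.092], [0.521, 0.138, 0.087], [0.521, 0.136, 0.091], [0.521, 0.134, 0.09], [0.521, 0.132, 0.089], [0.521, 0.13, 0.087], [0.519, 0.136, 0.088], [0.519, 0.134, 0.085], [0.519, 0.132, 0.088]] [291 292 293 294 295 291
[... 718 characters left out ...]
4, 0.09], [0.521, 0.136, 0.091], [0.522, 0.131, 0.09], [0.523, 0.133, 0.09], [0.523, 0.136, 0.089], [0.522, 0.139, 0.088], [0.519, 0.13, 0.085], [0.525, 0.13, 0.089], [0.525, 0.133, 0.088], [0.526, 0.135, 0.088], [0.525, 0.137, 0.087], [0.522, 0.131, 0.084], [0.525, 0.133, 0.086], [0.526, 0.135, 0.085], [0.521, 0.132, 0.081], [0.522, 0.134, 0.081], [0.525, 0.135, 0.082], [0.523, 0.131, 0.079], [0.522, 0.134, 0.078], [0.525, 0.135, 0.079], [0.521, 0.132, 0.075], [0.525, 0.133, 0.077], [0.524, 0.136, 0.076], [0.524, 0.131, 0.074]] [340 341 342 340 341 342 343 339 340 341 342 343 340 341 342 340 341 342
 340 341] [194 194 194 195 195 195 195 196 196 196 196 196 197 197 197 198 198 198
 199 199]
```

View pics/both.png

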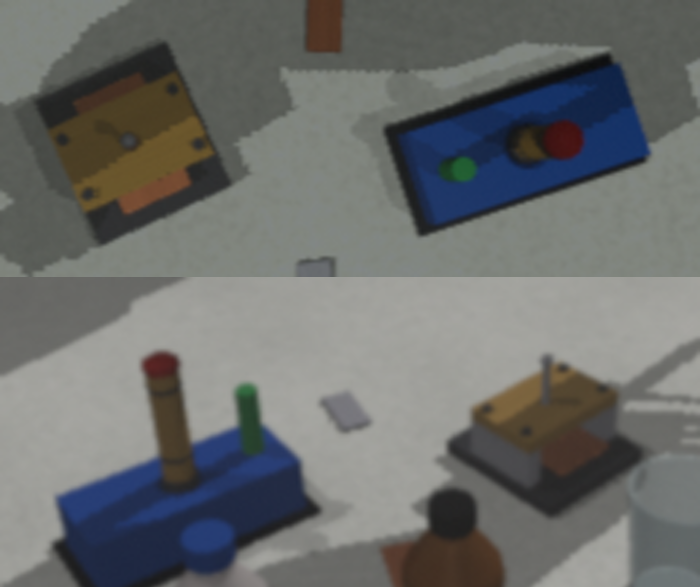

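The crop confirms it: punch at (530,140) in the stand's middle, and pin head at (128,140) in the bridge's middle. Hole is about (0.5225,-0.130), guide (0.523,0.134), pin head top about 0.0915, and both views agree.

```bash
cat >> h.py <<'E'
from scipy.spatial.transform import Rotation as R
HOLE=[.5225,-.1300]; GUIDE=[.5233,.1340]
def go(x,y,z,yaw=None):
    s=observe(); r=R.from_rotvec(s["tool_rot"]); A=r.as_matrix(); p=s["position"]
    print("t",s["t"].__round__(2),"p",p.round(4),"F",s["wrist_force"].round(1),"w",round(s["width"],4),"zaxis",A[:,2].round(4),"yang",np.degrees(np.arctan2(A[1,1],A[0,1])).round(2))
    t=0
    if yaw is not None:
        t=(np.degrees(np.arctan2(A[1,1],A[0,1]))-yaw+90)%180-90   # tool z down: + turn lowers yaw
    d=np.array([x,y,z])-p; print("turn",round(t,2),"now mm",(A.T@d*1000).round(2),"after turn mm",((r*R.from_euler('z',t,degrees=True)).as_matrix().T@d*1000).round(2))
E
python3 -c "
from h import *
go(*HOLE,.23,18.4)"
```

```text
t 0.1 p [0.3036 0.6025 0.2298] F [-0.1  0.4 -0.7] w 0.094 zaxis [-4.0e-04 -1.1e-03 -1.0e+00] yang 63.25
turn 44.85 now mm [-5.2510e+02 -5.5557e+02  5.1000e-01] after turn mm [-7.6409e+02 -2.3530e+01  5.1000e-01]
```

```bash
python3 -m crank '[[-1,[0,0,0],6.4],[-1,[0,0,0],6.4],[-1,[0,0,0],6.4],[-1,[0,0,0],6.4],[-1,[0,0,0],6.4]]' 55
python3 -m crank '[[-1,[0,0,0],6.4],[-1,[0,0,0],6.4],[-1,[-0.03,-0.02,0],0],[-1,[-0.03,0,0],0],[-1,[-0.03,0,0],0]]'
python3 -m crank '[[-1,[-0.03,0,0],0],[-1,[-0.03,0,0],0],[-1,[-0.03,0,0],0],[-1,[-0.03,0,0],0],[-1,[-0.03,0,0],0]]'
python3 -m crank '[[-1,[-0.03,0,0],0],[-1,[-0.03,0,0],0],[-1,[-0.03,0,0],0],[-1,[-0.03,0,0],0],[-1,[-0.03,0,0],0]]'
python3 -m crank '[[-1,[-0.03,0,0],0],[-1,[-0.03,0,0],0],[-1,[-0.03,0,0],0],[-1,[-0.03,0,0],0],[-1,[-0.03,0,0],0]]'
python3 -m crank '[[-1,[-0.03,0,0],0],[-1,[-0.03,0,0],0],[-1,[-0.03,0,0],0],[-1,[-0.03,0,0],0],[-1,[-0.03,0,0],0]]'
python3 -m crank '[[-1,[-0.03,0,0],0],[-1,[-0.015,0,0],0],[-1,[0,0,0],0],[-1,[0,0,0],0],[-1,[0,0,0],0]]'
python3 - <<'E'
from h import *
go(*HOLE,.23,18.4)
c=capture("wrist"); cv2.imwrite("pics/wrist1.png",c["color"][...,::-1])
E
```

```text
t: 0.52
position: [0.3037, 0.6025, 0.2301]
tool_rot: [1.549, 2.733, -0.001]
wrist_force: [0.3, -0.3, 0.7]
width: 0.0941
grasp_force: 0.0
t: 0.93
position: [0.3122, 0.5099, 0.2298]
tool_rot: [1.834, 2.551, -0.002]
wrist_force: [0.1, 0.3, -0.4]
width: 0.0939
grasp_force: 0.0
t: 1.35
position: [0.3609, 0.3672, 0.2303]
tool_rot: [-1.836, -2.549, 0.001]
wrist_force: [0.5, -0.1, -0.1]
width: 0.094
grasp_force: 0.0
t: 1.77
position: [0.4083, 0.2249, 0.2304]
tool_rot: [-1.836, -2.549, 0.0]
wrist_force: [0.5, 0.6, 0.3]
width: 0.094
grasp_force: 0.0
t: 2.18
position: [0.4558, 0.0827, 0.2305]
tool_rot: [-1.836, -2.549, -0.0]
wrist_force: [1.5, 1.0, 0.1]
width: 0.0938
grasp_force: 0.0
t: 2.6
position: [0.5033, -0.0595, 0.2305]
tool_rot: [-1.836, -2.549, -0.0]
wrist_force: [0.4, -0.4, 0.4]
width: 0.0941
grasp_force: 0.0
t: 3.02
position: [0.5171, -0.1, 0.2302]
tool_rot: [-1.836, -2.549, 0.0]
wrist_force: [0.3, 0.2, -0.3]
width: 0.0941
grasp_force: 0.0
t 3.02 p [ 0.5171 -0.1     0.2302] F [ 0.3  0.2 -0.3] w 0.0941 zaxis [-7.e-04  2.e-04 -1.e+00] yang 18.48
turn 0.08 now mm [-30.15  -4.39   0.19] after turn mm [-30.15  -4.35   0.19]
```

View pics/wrist1.png

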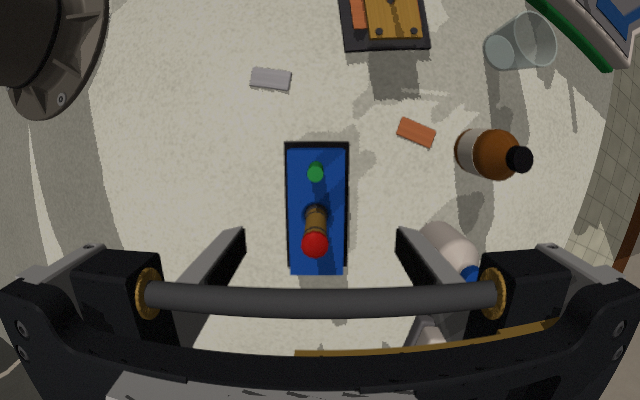

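The wrist view shows the red cap at (315,243) lying centred between the fingers, with the scriber at (315,173) clear of the finger plane. I'll go over it and descend, with a check halfway.

```bash
python3 -m crank '[[-1,[-0.015,-0.0044,0],0],[-1,[-0.0151,0,0],0],[-1,[0,0,0.02],0],[-1,[0,0,0.01],0],[-1,[0,0,0],0]]'
python3 - <<'E'
from h import *
go(*HOLE,.101,18.4)
c=capture("wrist"); hsv=cv2.cvtColor(c["color"],cv2.COLOR_RGB2HSV).astype(int)
m,ce,s=big(((hsv[...,0]<6)|(hsv[...,0]>172))&(hsv[...,1]>150)&(hsv[...,2]>60)&(np.hypot(np.mgrid[:400,:640][1]-315,np.mgrid[:400,:640][0]-250)<90))
q=(np.array(ce)-[c["cx"],c["cy"]])/c["fx"]; th=np.hypot(*q); d=np.array([*(q/th*np.sin(th)),np.cos(th)])
M=np.linalg.inv(c["camera_from_world"]); d=M[:3,:3]@d; o=M[:3,3]; print(ce,s,"cap",o+d*(.141-o[2])/d[2])
E
```

```text
t: 3.48
position: [0.5216, -0.1294, 0.1986]
tool_rot: [-1.833, -2.548, 0.003]
wrist_force: [-0.5, 0.6, -0.2]
width: 0.0941
grasp_force: 0.0
t 3.48 p [ 0.5216 -0.1294  0.1986] F [-0.5  0.6 -0.2] w 0.0941 zaxis [-3.3e-03  3.0e-04 -1.0e+00] yang 18.53
turn 0.13 now mm [-1.03  0.97 97.55] after turn mm [-1.03  0.97 97.55]
[320.37690355 222.59010152] [305 207  32  32 788] cap [ 0.52161487 -0.12778351  0.141     ]
```

```bash
python3 -m crank '[[-1,[0,0,0.024],0],[-1,[0,0,0.024],0],[-1,[0,0,0.024],0],[-1,[0,0,0.02],0],[-1,[0,0,0.0045],0]]'
python3 -m crank '[[0,[0,0,0],0],[1,[0,0,0],0],[1,[0,0,0],0],[1,[0,0,0],0],[1,[0,0,0],0]]' 55
python3 -m crank '[[1,[0,0,0],0],[1,[0,0,0],0],[1,[0,0,0],0],[1,[0,0,0],0],[1,[0,0,0],0]]' 55
python3 -c "
from h import *
go(*HOLE,.101,18.4)"
```

```text
t: 3.95
position: [0.5217, -0.1296, 0.102]
tool_rot: [-1.833, -2.548, 0.003]
wrist_force: [-0.2, -0.0, -0.2]
width: 0.094
grasp_force: 0.0
t: 4.37
position: [0.5233, -0.1307, 0.1049]
tool_rot: [1.836, 2.548, 0.002]
wrist_force: [0.2, 0.4, -0.7]
width: 0.0642
grasp_force: 0.0
t: 4.78
position: [0.5227, -0.1308, 0.104]
tool_rot: [-1.837, -2.549, 0.0]
wrist_force: [0.5, -0.8, -0.2]
width: 0.0309
grasp_force: 0.0
t 4.78 p [ 0.5227 -0.1308  0.104 ] F [ 0.5 -0.8 -0.2] w 0.0309 zaxis [-1.e-04 -0.e+00 -1.e+00] yang 18.44
turn 0.04 now mm [0.85 0.02 2.99] after turn mm [0.85 0.02 2.99]
```

```bash
python3 -m crank '[[1,[0,0,0],0],[1,[0,0,0],0],[1,[0,0,0],0],[1,[0,0,0],0],[1,[0,0,0],0]]' 58
python3 -m crank '[[1,[0,0,0],0],[1,[0,0,0],0],[1,[0,0,-0.003],0],[1,[0,0,-0.006],0],[1,[0,0,-0.01],0]]' 58
python3 -c "
from h import *
go(*HOLE,.22,18.4)"
```

```text
t: 5.2
position: [0.5225, -0.1309, 0.1039]
tool_rot: [-1.837, -2.548, 0.001]
wrist_force: [-3.1, -1.1, 1.3]
width: 0.0218
grasp_force: 58.0
t: 5.62
position: [0.5225, -0.1306, 0.123]
tool_rot: [-1.836, -2.548, 0.001]
wrist_force: [-0.1, -0.7, -2.6]
width: 0.0217
grasp_force: 58.0
t 5.62 p [ 0.5225 -0.1306  0.123 ] F [-0.1 -0.7 -2.6] w 0.0217 zaxis [-1.e-03 -1.e-04 -1.e+00] yang 18.46
turn 0.06 now mm [ 6.000e-01  6.000e-02 -9.695e+01] after turn mm [ 6.000e-01  6.000e-02 -9.695e+01]
```

```bash
python3 -m crank '[[1,[0,0,-0.02],0],[1,[0,0,-0.02],0],[1,[0,0,-0.02],0],[1,[0,0,-0.02],0],[1,[0,0,-0.02],0]]'
python3 -m crank '[[1,[0,0,0],0],[1,[0,0,0],0],[1,[0,0,0],0],[1,[0,0,0],0],[1,[0,0,0],0]]'
python3 - <<'E'
from h import *
go(*GUIDE,.22,18.4)
for n in("scene","top"):
    c=capture(n); np.savez(n+"2.npz",**c)
    W=c["color"][130:260,150:400] if n=="scene" else c["color"][140:250,330:540]
    cv2.imwrite(f"pics/{n}2.png",cv2.resize(W,None,fx=3,fy=3)[...,::-1])
E
```

```text
t: 6.03
position: [0.5228, -0.1309, 0.2249]
tool_rot: [1.837, 2.548, 0.001]
wrist_force: [0.7, -0.2, -3.0]
width: 0.0216
grasp_force: 58.0
t: 6.45
position: [0.5223, -0.1307, 0.2222]
tool_rot: [-1.836, -2.548, 0.002]
wrist_force: [-1.1, 0.3, -4.0]
width: 0.0216
grasp_force: 58.0
t 6.45 p [ 0.5223 -0.1307  0.2222] F [-1.1  0.3 -4. ] w 0.0216 zaxis [-1.5e-03 -3.0e-04 -1.0e+00] yang 18.45
turn 0.05 now mm [250.76  84.72   2.1 ] after turn mm [250.84  84.49   2.1 ]
```

View pics/scene2.png

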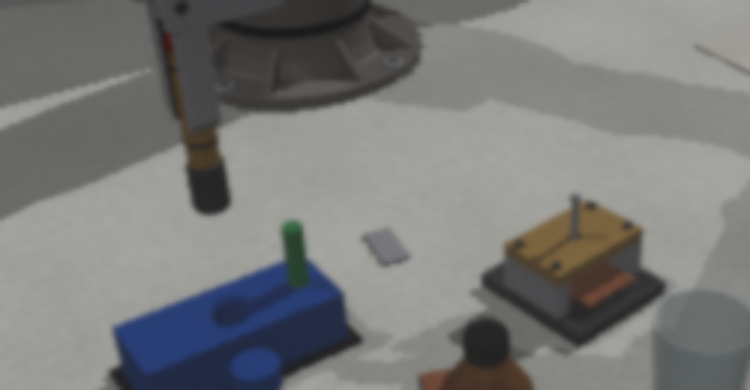

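The scene view shows the punch held clear: nose at (208,195) and hole at (235,312) in the crop, pin at (575,210). Moving over the jig.

```bash
python3 -m crank '[[1,[0.015,0.005,0],0],[1,[0.025,0.0085,0],0],[1,[0.03,0.0102,0],0],[1,[0.03,0.0102,0],0],[1,[0.03,0.0102,0],0]]'
python3 -m crank '[[1,[0.03,0.0102,0],0],[1,[0.03,0.0102,0],0],[1,[0.03,0.01,0],0],[1,[0.02,0.0068,0],0],[1,[0.0108,0.0034,0],0]]'
python3 -m crank '[[1,[0,0,0],0],[1,[0,0,0],0],[1,[0,0,0],0],[1,[0,0,0],0],[1,[0,0,0],0]]'
python3 - <<'E'
from h import *
go(*GUIDE,.22)
s=observe()
for n in("scene","top"):
    c=capture(n); np.savez(n+"3.npz",**c)
    vv,uu=np.mgrid[:400,:640]
    P,u,v=world(c,np.ones((400,640),bool)); p=s["position"]
    k=(np.hypot(P[:,0]-p[0],P[:,1]-p[1])<.03)
    for a in np.arange(.06,.2,.01):
        q=P[k&(P[:,2]>a)&(P[:,2]<=a+.01)]
        if len(q)>3: print(n,round(a,3),len(q),q.min(0).round(4)[:2],q.max(0).round(4)[:2],np.median(q,0).round(4))
c=dict(np.load("scene3.npz")); cv2.imwrite("pics/s3.png",cv2.resize(c["color"][90:250,230:430],None,fx=3,fy=3)[...,::-1])
E
```

```text
t: 6.97
position: [0.5231, 0.0077, 0.2227]
tool_rot: [-1.837, -2.548, 0.001]
wrist_force: [0.5, -0.7, -2.9]
width: 0.0219
grasp_force: 58.0
t: 7.38
position: [0.5234, 0.1371, 0.2225]
tool_rot: [-1.832, -2.551, 0.001]
wrist_force: [-0.9, 0.3, -3.6]
width: 0.0218
grasp_force: 58.0
t: 7.8
position: [0.5239, 0.1328, 0.223]
tool_rot: [1.839, 2.547, -0.0]
wrist_force: [-1.1, -0.7, -3.7]
width: 0.0218
grasp_force: 58.0
t 7.8 p [0.5239 0.1328 0.223 ] F [-1.1 -0.7 -3.7] w 0.0218 zaxis [ 0.e+00 -1.e-04 -1.e+00] yang 18.35
turn 0 now mm [ 1.35 -0.16  3.04] after turn mm [ 1.35 -0.16  3.04]
scene 0.06 11 [0.5208 0.1317] [0.5246 0.1371] [0.5225 0.1336 0.0651]
scene 0.07 12 [0.5207 0.1312] [0.525  0.1367] [0.5232 0.1336 0.0766]
scene 0.08 13 [0.5194 0.1299] [0.527  0.1381] [0.5234 0.1327 0.0873]
scene 0.09 4 [0.5191 0.1324] [0.5251 0.136 ] [0.5211 0.1335 0.0905]
scene 0.13 24 [0.5207 0.1206] [0.5366 0.143 ] [0.5336 0.1295 0.1372]
scene 0.14 50 [0.5167 0.1205] [0.538  0.1428] [0.533  0.1279 0.1449]
scene 0.15 51 [0.5173 0.1208] [0.5368 0.142 ] [0.5331 0.1284 0.1551]
scene 0.16 51 [0.5155 0.1203] [0.5377 0.1461] [0.5324 0.1298 0.1663]
scene 0.17 41 [0.5238 0.1228] [0.5348 0.1423] [0.5318 0.1309 0.1752]
scene 0.18 46 [0.524  0.1229] [0.5352 0.142 ] [0.5318 0.1294 0.1853]
scene 0.19 36 [0.5097 0.1193] [0.5385 0.1413] [0.5309 0.1271 0.1949]
scene 0.2 68 [0.5067 0.1173] [0.5484 0.1462] [0.5303 0.1272 0.2059]
```

View pics/s3.png

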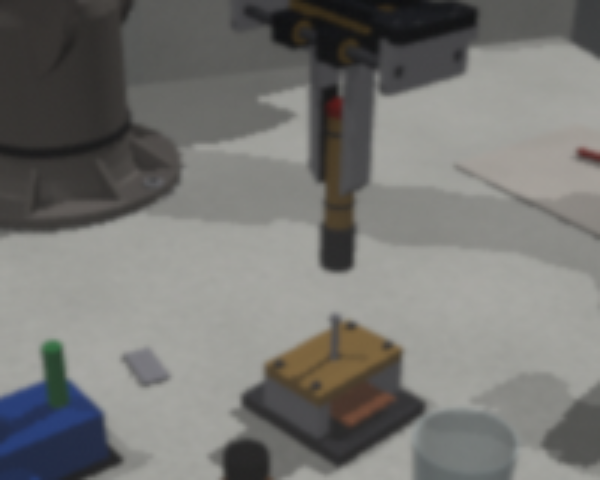

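The punch hangs upright above the pin: nose at (337,250), head at (335,318) in the crop. I'll fit circles in this same view to get the offset between them.

```bash
python3 - <<'E'
from h import *
from scipy.optimize import least_squares
c=dict(np.load("scene3.npz")); P,u,v=world(c,np.ones((400,640),bool)); M=np.linalg.inv(c["camera_from_world"]); o=M[:2,3]
k=np.hypot(P[:,0]-.524,P[:,1]-.133)<.024; P=P[k];u=u[k];v=v[k]
d=(np.array([.524,.133])-o); d/=np.linalg.norm(d)
for a,b,r in((.136,.150,.013),(.150,.166,.013),(.172,.182,.011),(.057,.08,.003)):
    q=P[(P[:,2]>a)&(P[:,2]<b)]
    f=least_squares(lambda x:np.hypot(*(q[:,:2]-x).T)-r,q[:,:2].mean(0)+d*r,loss="soft_l1",f_scale=.001)
    # silhouette: mid pixel ray
    lat=(q[:,:2]-o)@[-d[1],d[0]]; print((a,b),len(q),f.x.round(4),"lat mid",round((lat.max()+lat.min())/2*1e3,1),"lat fit",round(float((f.x-o)@[-d[1],d[0]]*1e3),1),"width",round(np.ptp(lat)*1e3,1))
print("latdir",[-d[1],d[0]])
E
```

```text
(0.136, 0.15) 71 [0.5226 0.1337] lat mid 0.4 lat fit -0.1 width 24.5
(0.15, 0.166) 75 [0.5223 0.1337] lat mid -0.1 lat fit 0.0 width 25.7
(0.172, 0.182) 42 [0.5224 0.1337] lat mid -0.9 lat fit -0.1 width 19.4
(0.057, 0.08) 26 [0.5213 0.1344] lat mid -0.5 lat fit -0.3 width 5.1
latdir [np.float64(-0.3750304452991715), np.float64(-0.9270124945752917)]
```

```bash
python3 -m crank '[[1,[0.0007,0,0.01],0],[1,[0,0,0.012],0],[1,[0,0,0.012],0],[1,[0,0,0.005],0],[1,[0,0,0],0]]'
python3 -m crank '[[1,[0,0,0],0],[1,[0,0,0.003],0],[1,[0,0,0.003],0],[1,[0,0,0.003],0],[1,[0,0,0],0]]'
python3 -c "
from h import *
go(*GUIDE,.1654)"
```

```text
t: 8.32
position: [0.5226, 0.1343, 0.182]
tool_rot: [-1.836, -2.548, 0.005]
wrist_force: [0.2, -0.9, -2.7]
width: 0.022
grasp_force: 58.0
t: 8.73
position: [0.5233, 0.1346, 0.1745]
tool_rot: [-1.836, -2.549, 0.001]
wrist_force: [-0.4, -0.5, -2.8]
width: 0.0218
grasp_force: 58.0
t 8.73 p [0.5233 0.1346 0.1745] F [-0.4 -0.5 -2.8] w 0.0218 zaxis [-4.e-04 -2.e-04 -1.e+00] yang 18.46
turn 0 now mm [-0.59 -0.2   9.12] after turn mm [-0.59 -0.2   9.12]
```

```bash
python3 -m crank '[[1,[0,0,0.002],0],[1,[0,0,0.002],0],[1,[0,0,0.002],0],[1,[0,0,0],0],[1,[0,0,0],0]]'
python3 -m crank '[[1,[0,0,0.001],0],[1,[0,0,0.001],0],[1,[0,0,0],0],[1,[0,0,0],0],[1,[0,0,0],0]]'

```

```text
t: 9.15
position: [0.5235, 0.1346, 0.1689]
tool_rot: [-1.836, -2.549, 0.0]
wrist_force: [-0.3, -0.8, -2.3]
width: 0.0219
grasp_force: 58.0
t: 9.57
position: [0.5235, 0.1346, 0.167]
tool_rot: [1.837, 2.549, -0.0]
wrist_force: [-0.2, -0.6, -3.7]
width: 0.0219
grasp_force: 58.0
```

```bash
python3 -m crank '[[1,[0,0,0.001],0],[1,[0,0,0.001],0],[1,[0,0,0],0],[1,[0,0,0],0],[1,[0,0,0],0]]'

```

```text
t: 9.98
position: [0.5235, 0.1344, 0.1649]
tool_rot: [-1.837, -2.549, 0.0]
wrist_force: [-1.2, -1.3, -1.7]
width: 0.0215
grasp_force: 58.0
```

Contact is beginning near the predicted height. I'll go on in small steps.

```bash
python3 -m crank '[[1,[0,0,0.001],0],[1,[0,0,0.001],0],[1,[0,0,0],0],[1,[0,0,0],0],[1,[0,0,0],0]]'

```

```text
t: 10.4
position: [0.5237, 0.1346, 0.1631]
tool_rot: [1.837, 2.549, 0.0]
wrist_force: [-1.1, -1.6, 1.0]
width: 0.0219
grasp_force: 58.0
```

```bash
python3 -m crank '[[1,[0,0,0.001],0],[1,[0,0,0.001],0],[1,[0,0,0],0],[1,[0,0,0],0],[1,[0,0,0],0]]'

```

```text
t: 10.82
position: [0.5235, 0.1346, 0.161]
tool_rot: [-1.837, -2.549, 0.0]
wrist_force: [-0.8, -2.1, 2.5]
width: 0.0219
grasp_force: 58.0
```

```bash
python3 -m crank '[[1,[0,0,0.001],0],[1,[0,0,0],0],[1,[0,0,0],0],[1,[0,0,0],0],[1,[0,0,0],0]]'

```

```text
t: 11.23
position: [0.5235, 0.1346, 0.16]
tool_rot: [1.837, 2.549, -0.0]
wrist_force: [-1.3, -3.0, 3.7]
width: 0.0218
grasp_force: 58.0
```

```bash
python3 -m crank '[[1,[-0.0005,0,0.001],0],[1,[0,0,0],0],[1,[0,0,0],0],[1,[0,0,0],0],[1,[0,0,0],0]]'

```

```text
t: 11.65
position: [0.5237, 0.1343, 0.159]
tool_rot: [-1.836, -2.549, -0.0]
wrist_force: [-2.0, -1.9, 4.3]
width: 0.0214
grasp_force: 58.0
```

```bash
python3 -m crank '[[1,[0,0,0.001],0],[1,[0,0,0],0],[1,[0,0,0],0],[1,[0,0,0],0],[1,[0,0,0],0]]'

```

```text
t: 12.07
position: [0.5238, 0.1343, 0.1581]
tool_rot: [1.836, 2.549, 0.0]
wrist_force: [-3.1, -1.2, 6.1]
width: 0.0217
grasp_force: 58.0
```

```bash
python3 -m crank '[[1,[0,0,0.001],0],[1,[0,0,0],0],[1,[0,0,0],0],[1,[0,0,0],0],[1,[0,0,0],0]]'

```

```text
t: 12.48
position: [0.5238, 0.1342, 0.1571]
tool_rot: [1.837, 2.549, 0.0]
wrist_force: [-2.7, -2.1, 6.7]
width: 0.0219
grasp_force: 58.0
```

```bash
python3 -m crank '[[1,[0,0,0.0008],0],[1,[0,0,0],0],[1,[0,0,0],0],[1,[0,0,0],0],[1,[0,0,0],0]]'

```

```text
t: 12.9
position: [0.5238, 0.1342, 0.1564]
tool_rot: [1.836, 2.549, 0.0]
wrist_force: [-2.1, -1.2, 7.4]
width: 0.022
grasp_force: 58.0
```

```bash
python3 -m crank '[[1,[0,0,0.0008],0],[1,[0,0,0],0],[1,[0,0,0],0],[1,[0,0,0],0],[1,[0,0,0],0]]'

```

```text
t: 13.32
position: [0.5237, 0.1342, 0.1554]
tool_rot: [1.836, 2.549, 0.0]
wrist_force: [-0.7, -0.0, 1.6]
width: 0.0218
grasp_force: 58.0
```

The push fell from about 10.6 N to about 5 N, so the catch has tripped. I'll hold briefly, then lift off.

```bash
python3 -m crank '[[1,[0,0,0],0],[1,[0,0,0],0],[1,[0,0,0],0],[1,[0,0,-0.002],0],[1,[0,0,-0.003],0]]'
python3 -m crank '[[1,[0,0,-0.005],0],[1,[0,0,-0.008],0],[1,[0,0,-0.01],0],[1,[0,0,-0.012],0],[1,[0,0,-0.012],0]]'
python3 -m crank '[[1,[0,0,-0.01],0],[1,[0,0,-0.005],0],[1,[0,0,0],0],[1,[0,0,0],0],[1,[0,0,0],0]]'
python3 - <<'E'
from h import *
go(.5225,-.1307,.222,18.45)
c=dict(np.load("top2.npz")); vv,uu=np.mgrid[:400,:640]; v=c["color"].max(2)
P,u,w=world(c,(c["color"].max(2)<400)); k=(np.hypot(P[:,0]-.523,P[:,1]+.130)<.025)
q=P[k]; h=q[q[:,2]<.038]; print(len(q),len(h),h.mean(0) if len(h) else 0)
E
```

```text
t: 13.73
position: [0.5235, 0.1341, 0.1602]
tool_rot: [-1.836, -2.549, 0.001]
wrist_force: [-0.0, -0.9, 0.6]
width: 0.0214
grasp_force: 58.0
t: 14.15
position: [0.5238, 0.1342, 0.2088]
tool_rot: [1.836, 2.549, 0.0]
wrist_force: [-0.3, -0.5, -3.2]
width: 0.0217
grasp_force: 58.0
t: 14.57
position: [0.5234, 0.1342, 0.222]
tool_rot: [-1.836, -2.549, 0.001]
wrist_force: [-1.7, -0.2, -3.5]
width: 0.022
grasp_force: 58.0
t 14.57 p [0.5234 0.1342 0.222 ] F [-1.7 -0.2 -3.5] w 0.022 zaxis [-7.e-04 -3.e-04 -1.e+00] yang 18.46
turn 0.01 now mm [-2.5095e+02 -8.4710e+01  2.0000e-02] after turn mm [-2.5097e+02 -8.4660e+01  2.0000e-02]
3688 148 [ 0.52375455 -0.13415618  0.01760722]
```

```bash
python3 -m crank '[[1,[-0.015,-0.005,0],0],[1,[-0.025,-0.0085,0],0],[1,[-0.03,-0.0102,0],0],[1,[-0.03,-0.0102,0],0],[1,[-0.03,-0.0102,0],0]]'
python3 -m crank '[[1,[-0.03,-0.0102,0],0],[1,[-0.03,-0.0102,0],0],[1,[-0.03,-0.01,0],0],[1,[-0.02,-0.0068,0],0],[1,[-0.011,-0.0034,0],0]]'
python3 -m crank '[[1,[0,0,0],0],[1,[0,0,0],0],[1,[0,0,0],0],[1,[0,0,0],0],[1,[0,0,0],0]]'
python3 - <<'E'
from h import *
from scipy.optimize import least_squares
go(.5225,-.1307,.1039,18.45)
for n in ("scene2.npz",None):
    c=dict(np.load(n)) if n else capture("scene")
    P,u,v=world(c,np.ones((400,640),bool)); k=np.hypot(P[:,0]-.5225,P[:,1]+.130)<.024; P=P[k]
    for a,b,r in((.136,.150,.013),(.150,.166,.013),(.172,.182,.011)):
        q=P[(P[:,2]>a)&(P[:,2]<b)]
        f=least_squares(lambda x:np.hypot(*(q[:,:2]-x).T)-r,q[:,:2].mean(0)-[.012,-.004],loss="soft_l1",f_scale=.001)
        print((a,b),len(q),f.x.round(4))
E
```

```text
t: 14.98
position: [0.5224, -0.0045, 0.2218]
tool_rot: [-1.836, -2.549, 0.001]
wrist_force: [0.4, -0.1, -2.9]
width: 0.0215
grasp_force: 58.0
t: 15.4
position: [0.522, -0.1339, 0.2219]
tool_rot: [-1.84, -2.546, 0.002]
wrist_force: [0.3, 1.0, -3.0]
width: 0.0218
grasp_force: 58.0
t: 15.82
position: [0.5229, -0.1297, 0.2222]
tool_rot: [-1.834, -2.55, -0.0]
wrist_force: [-0.3, -0.0, -3.7]
width: 0.0214
grasp_force: 58.0
t 15.82 p [ 0.5229 -0.1297  0.2222] F [-0.3 -0.  -3.7] w 0.0214 zaxis [-3.e-04  2.e-04 -1.e+00] yang 18.54
turn 0.09 now mm [ -0.86  -0.65 118.34] after turn mm [ -0.86  -0.64 118.34]
(0.136, 0.15) 82 [ 0.5205 -0.1294]
(0.15, 0.166) 96 [ 0.5206 -0.1288]
(0.172, 0.182) 56 [ 0.5204 -0.1293]
(0.136, 0.15) 81 [ 0.5217 -0.1299]
(0.15, 0.166) 98 [ 0.5218 -0.1296]
(0.172, 0.182) 54 [ 0.5219 -0.1293]
```

```bash
python3 -m crank '[[1,[-0.0004,-0.0004,0.015],0],[1,[0,0,0.02],0],[1,[0,0,0.02],0],[1,[0,0,0.015],0],[1,[0,0,0.008],0]]'
python3 -m crank '[[1,[0,0,0],0],[1,[0,0,0],0],[1,[0,0,0.005],0],[1,[0,0,0.003],0],[1,[0,0,0],0]]'
python3 -m crank '[[1,[0,0,0.002],0],[1,[0,0,0.002],0],[1,[0,0,0.002],0],[1,[0,0,0.001],0],[1,[0,0,0],0]]'
python3 -c "
from h import *
go(.5225,-.1307,.1039,18.45)"
```

```text
t: 16.28
position: [0.5219, -0.1306, 0.1427]
tool_rot: [-1.835, -2.548, 0.002]
wrist_force: [-0.7, 0.8, -4.0]
width: 0.0218
grasp_force: 58.0
t: 16.7
position: [0.5226, -0.1311, 0.1363]
tool_rot: [1.836, 2.549, 0.0]
wrist_force: [0.6, -0.3, -3.5]
width: 0.0218
grasp_force: 58.0
t: 17.12
position: [0.5227, -0.1313, 0.1298]
tool_rot: [1.837, 2.548, 0.001]
wrist_force: [0.0, 1.3, -2.3]
width: 0.0217
grasp_force: 58.0
t 17.12 p [ 0.5227 -0.1313  0.1298] F [ 0.   1.3 -2.3] w 0.0217 zaxis [ 7.e-04  3.e-04 -1.e+00] yang 18.44
turn -0.01 now mm [ 0.64 -0.03 25.87] after turn mm [ 0.64 -0.03 25.87]
```

```bash
python3 -m crank '[[1,[0.0008,0,0],0],[1,[0,0,0.002],0],[1,[0,0,0.002],0],[1,[0,0,0.002],0],[1,[0,0,0.002],0]]'
python3 -m crank '[[1,[0,0,0.002],0],[1,[0,0,0.002],0],[1,[0,0,0.002],0],[1,[0,0,0.002],0],[1,[0,0,0],0]]'
python3 -c "
from h import *
go(.5225,-.1307,.1039,18.45)"
```

```text
t: 17.53
position: [0.5222, -0.1305, 0.121]
tool_rot: [-1.836, -2.549, 0.001]
wrist_force: [0.4, 0.2, -3.4]
width: 0.0218
grasp_force: 58.0
t: 17.95
position: [0.5221, -0.1304, 0.113]
tool_rot: [-1.836, -2.549, 0.001]
wrist_force: [0.3, -0.1, -2.4]
width: 0.0218
grasp_force: 58.0
t 17.95 p [ 0.5221 -0.1304  0.113 ] F [ 0.3 -0.1 -2.4] w 0.0218 zaxis [-6.e-04 -0.e+00 -1.e+00] yang 18.45
turn 0.0 now mm [-0.39  0.34  9.06] after turn mm [-0.39  0.34  9.06]
```

```bash
python3 -m crank '[[1,[0,0,0.002],0],[1,[0,0,0.002],0],[1,[0,0,0.002],0],[1,[0,0,0.001],0],[1,[0,0,0],0]]'
python3 -m crank '[[1,[0,0,0.001],0],[1,[0,0,0.0005],0],[1,[0,0,0],0],[1,[0,0,0],0],[1,[0,0,0],0]]'

```

```text
t: 18.37
position: [0.5222, -0.1305, 0.1061]
tool_rot: [-1.836, -2.549, 0.0]
wrist_force: [-0.1, -0.2, -2.8]
width: 0.0219
grasp_force: 58.0
t: 18.78
position: [0.5223, -0.1305, 0.1049]
tool_rot: [1.836, 2.549, 0.0]
wrist_force: [-0.9, 0.5, -3.5]
width: 0.0221
grasp_force: 58.0
```

Down to the floor now, until the weight comes off.

```bash
python3 -m crank '[[1,[0,0,0.0005],0],[1,[0,0,0.0005],0],[1,[0,0,0],0],[1,[0,0,0],0],[1,[0,0,0],0]]'

```

```text
t: 19.2
position: [0.5223, -0.1305, 0.1039]
tool_rot: [1.837, 2.549, 0.0]
wrist_force: [0.3, 0.2, -0.2]
width: 0.0216
grasp_force: 58.0
```

```bash
python3 -m crank '[[1,[0,0,0.0005],0],[1,[0,0,0],0],[1,[0,0,0],0],[1,[0,0,0],0],[1,[0,0,0],0]]'

```

```text
t: 19.62
position: [0.5225, -0.1307, 0.1038]
tool_rot: [1.837, 2.548, 0.001]
wrist_force: [-2.5, -0.4, 8.7]
width: 0.0218
grasp_force: 58.0
```

The punch is on the floor at the same TCP height as at the grasp. Release and rise.

```bash
python3 -m crank '[[0.4,[0,0,0],0],[-0.5,[0,0,0],0],[-1,[0,0,0],0],[-1,[0,0,0],0],[-1,[0,0,0],0]]'
python3 -m crank '[[-1,[0,0,0],0],[-1,[0,0,0],0],[-1,[0,0,0],0],[-1,[0,0,0],0],[-1,[0,0,0],0]]'
python3 -m crank '[[-1,[0,0,0],0],[-1,[0,0,0],0],[-1,[0,0,-0.01],0],[-1,[0,0,-0.02],0],[-1,[0,0,-0.02],0]]'
python3 -m crank '[[-1,[0,0,-0.02],0],[-1,[0,0,-0.025],0],[-1,[0,0,-0.025],0],[-1,[0.04,0,0],0],[-1,[0.04,0,0],0]]'
python3 -m crank '[[-1,[0.04,0,0],0],[-1,[0.04,0,0],0],[-1,[0.03,0,0],0],[-1,[0,0,0],0],[-1,[0,0,0],0]]'
python3 - <<'E'
from h import *
c=capture("top"); vv,uu=np.mgrid[:400,:640]; hsv=cv2.cvtColor(c["color"],cv2.COLOR_RGB2HSV).astype(int); H,S,V=hsv[...,0],hsv[...,1],hsv[...,2]
m=((H<6)|(H>172))&(S>140)&(V>60)&(uu>375)&(uu<480)&(vv>160)&(vv<235)
if m.any(): m,ce,s=big(m); print(ce,s,ray(c,*ce,.141),np.median(world(c,m)[0],0))
d=capture("scene"); im=np.hstack([cv2.resize(c["color"],(400,250)),cv2.resize(d["color"],(400,250))]); cv2.imwrite("pics/end.png",im[...,::-1])
E
```

```text
t: 20.03
position: [0.5223, -0.1305, 0.1033]
tool_rot: [-1.836, -2.549, 0.0]
wrist_force: [-0.3, -0.2, 0.2]
width: 0.0514
grasp_force: 0.0
t: 20.45
position: [0.5223, -0.1305, 0.1034]
tool_rot: [-1.836, -2.549, 0.0]
wrist_force: [0.4, 0.4, 0.5]
width: 0.0847
grasp_force: 0.0
t: 20.87
position: [0.5218, -0.1307, 0.1542]
tool_rot: [-1.837, -2.548, 0.002]
wrist_force: [0.4, 0.5, -0.8]
width: 0.0937
grasp_force: 0.0
t: 21.28
position: [0.4974, -0.0557, 0.2253]
tool_rot: [1.841, 2.543, 0.002]
wrist_force: [0.3, 1.4, -0.1]
width: 0.0943
grasp_force: 0.0
t: 21.7
position: [0.4619, 0.051, 0.2241]
tool_rot: [1.833, 2.552, 0.001]
wrist_force: [-0.2, -0.3, 0.2]
width: 0.0942
grasp_force: 0.0
[442.87022901 197.48854962] [437 192  13  12 131] [ 0.52278806 -0.12939314  0.141     ] [ 0.52356677 -0.12940126  0.14041343]
```

View pics/end.png

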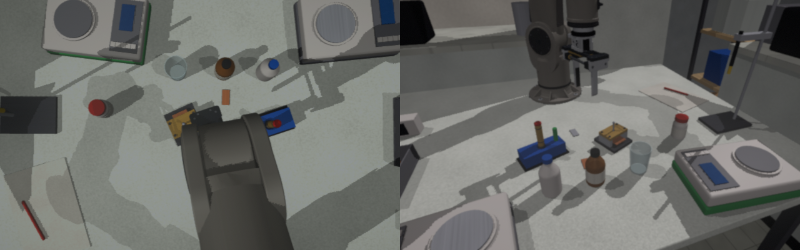

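The punch stands in its hole, cap at (277,124) in the left half and its top at 0.1405 m as at the start. Everything else is in place and the arm is clear.

```bash
python3 -c "
from station import finish_job
print(finish_job())"
```

```text
the job is handed in; nothing more can be done
None
```

The punch tripped on the marking pin (the push fell from about 10.6 N to 5 N), is back standing fully home in its stand, and the job was handed in at about 22 s; no verdict was returned.

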